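# Pull the sloping key-cabinet sash shut with the hook pole

## Robot

A 7-joint arm with a two-finger parallel gripper is mounted at the origin on the work surface. World frame = base frame: x ahead of the robot, y to its left, z up, the work surface at z = 0. Lengths are in m, angles in rad, forces in N, time in s.
With the tool pointing down it reaches from about 0.425 to 0.825 m from the base axis. Payload 3.6 kg.
Tool frame: the origin (TCP) lies midway between the tips of the shut fingers; the grasp point (between the pads) lies 19 mm behind it (manip.grasp_offset is the distance from the TCP to the grasp point, in m); z points along the fingers, y is the line along which they close (so a half turn about z gives the same grasp; the last joint's range is limited). The gripper opens to 93 mm and grips with 3 to 60 N. Pads are 15 mm wide; open, the fingers measure 128 mm over their backs; the gripper's body (75 mm by 188 mm) begins 65 mm behind the grasp point.
Start: joints at [1.24, 0.615, -0.013, 1.423, 0.008, 1.103, -0.04], TCP at [0.194, -0.62, 0.219] pointing down, gripper open.
Joint ranges: [-3.12, 3.12], [-0.3, 2.06], [-1.34, 1.32], [0.26, 2.42], [-1.36, 4.5], [0.01, 1.98], [-2.84, 2.84]. Speed limits (rad/s): [2.79, 2.79, 3.14, 3.14, 3.14, 3.14, 3.14].

## Interface

Orientations are given as a rotation vector (axis times angle).
In Python, from bench import manip gives the robot as it stands.
- The arm moves only by the shell command python3 -m pendant 'ROWS' [FORCE]. ROWS is a JSON object of lists of equal length, an entry for each row: "claw": the opening, from -1 (shut) to 1 (fully open); "delta_pos": the shift along the world's x, y, z each as a share of 0.15 m, from -1 to 1, a list of three; "delta_rot": the turn, a rotation vector about the world's x, y, z each as a share of 45 degrees, from -1 to 1, a list of three. A call has 1 to 10 rows; each row is the pose to reach, as a shift and turn from the pose commanded when the call began; what a row does not reach only later rows make up. A row lasts 1/10 s, in which the tool goes at most 50 mm and 8.59 degrees, less where a joint would pass 70% of its speed; a pose out of reach is approached as far as the arm can. A call with a number of a shift or a turn outside -1 to 1 is refused whole. A call with a gripper value outside its range is refused whole. The fingers move at their own pace and stop on an object; FORCE is the grip in N (left out, the last holds). Time passes only in rows, so rows that repeat a pose let the fingers close. It gives the time, the measured TCP pose, the force, the opening and the grip force at its end, in the units of the state.
- manip.sense(): the state, without advancing time (a new reading comes with each control period).
- manip.read_camera(name): name is "side" or "top"; returns the picture (480x640x3 uint8, red, green, blue); there is no depth.
- manip.get_calibration(name): a dict with "mtx" (3x3 intrinsics, pixels), "R" (3x3) and "t" (3): a world point X has camera coordinates R X + t. Camera axes: x right, y down, z forward; pixel columns grow to the right and rows downward; lengths in m; the calibration is good to about 2 mm. A picture is of the moment at which its call begins. get_calibration takes no time and is no camera call.
- manip.sign_off(): hands the job in; it is judged then, once.
Trained networks look in the newest picture that a camera, given by its name, has taken for a name from the list of things; names that differ only in an ending like _2 or _b are one class to them, and where a whole thing is asked for, a point or a joint stands for the part that bears it (a point fixed in the world has none). Each returns a list of dicts, best first, with "p" (0 to 1); they miss things now and then, are a little off and sometimes report something else, mostly with a low value. They report only what shows in the picture. A call takes as long as a camera call. They do not tell look-alikes from the thing itself.
- manip.regions_of(camera, label): "region" (480x640 bool, what is visible of it).
- manip.pinpoint(camera, label): "position" ([x, y, z] in m, in the coordinates of the camera as it stood for that picture, good to about 4 mm: a listed point, or the origin of a listed thing).
The state is a dict: "time_s": time; "qpos": joint angles; "dq": joint speeds; "effort": joint torques, N m; "eef_pos": TCP position; "tcp_rot": TCP orientation; "force": force on the tool from outside, world axes, zero at the start; "ft_torque": the same for the moment, N m; "finger_gap": finger opening in m; "finger_force": force on a finger pad.
Only numpy, scipy, OpenCV 4.12 (cv2) and the standard library are available. Lean on these libraries where they do the work, as an engineer would, in place of code of your own. Each camera call takes 0.05 s, during which the arm holds its last target. There are 200 camera calls.

## Task

Take the orange-handled hook pole from its rest, drop its hook into the red ring on the sloping sash and, with the hook alone, draw the sash down until it comes up firmly against its rubber buffer; then keep a firm, steady pull of about 13 newtons on it for a second so that it beds there, never wrenching the ring. Unhook without pushing the sash open again, lay the pole back in its rest as it lay before, hook end the same way, and let go. Leave the other things on the table where they are and keep the hand off the sash.

Things in the scene. Friction and masses are not known exactly. Their poses are not given: they have to be found in the camera images.
- cabinet: Fixed white metal key cabinet, 240 mm deep (its x) and 240 mm wide (its y); its top slopes up at 35 degrees from 150 mm high at the front to 318 mm at the back. Origin: centre of its underside. Its x axis points level towards its high back, y to its left; at yaw 0 the low front faces the robot. Where it stands and its yaw (up to 0.2 rad) vary.
- sash (a joint): Grey 125 x 206 mm sash plate sliding down the 35 degree slope towards the cabinet's -x. 0 m = fully up. Shut when its lower edge meets the stiff black rubber buffer at the foot of the slope, hand-set so that this comes somewhere from 0.065 to 0.090 m: not measured, to be felt. It rubs, stays where it is left and needs a level pull of 3 to 6 N to move.
- ring (a point): Centre of the red steel ring that stands on the sash, lying level (its hole is vertical) with its axes parallel to the cabinet's. Hole 23 mm across, bar 7 mm thick, 37 mm above the sash plate vertically below its centre. It is carried by a post on its uphill (+x) side only. Moves with the sash: 0.819 along the cabinet's -x and 0.574 down per metre of sash travel.
- pole_grip (a point): Centre of the pole's handle where it is to be gripped (near its centre of mass). Orange plastic handle 18 mm wide (y), 24 mm tall (z), running from 95 mm behind this point to 62 mm ahead of it along the pole's x. Pole 0.16 kg. x axis along the pole towards the hook, z up as it lies. In the rest it is 62 mm above the table.
- pole_hook (a point): Centre of the round end of the hook: the 8 mm steel rod runs level 150 mm ahead of pole_grip along the pole's x at its height, then turns straight down; this point is 30 mm below the rod's axis, the very tip 4 mm lower. Axes as pole_grip. About 10 to 18 mm below the ring's centre it is well hooked.
- pole: The hook pole as a whole; origin on the handle's underside, 12 mm below pole_grip; same axes. Once the sash stands against the buffer, 11 to 16 N in the hook kept up for about a second beds it; over 25 N wrenches the ring.
- rest: Fixed dark steel rest for the pole, 170 x 70 mm foot 8 mm thick, standing to the left or right of the cabinet. Two U-shaped supports 10 mm thick at 45 mm ahead of and behind its centre (its x); their floors are 50 mm above the table, with flared cheeks about 30 mm apart reaching up to 71 mm, between which the handle lies. Origin: centre of the underside. The pole lies in it along its x, the hook towards +x, pole_grip 62 mm above the origin (within 4 mm along x).
- tumbler: Empty frosted glass tumbler, 72 mm across, 100 mm tall, upright, a loose bystander; origin at the centre of its underside.
- earbuds: Green plastic earbud case, 50 x 62 x 27 mm, a loose bystander; origin at the centre of its underside.
- keychain: Stainless steel spoon-shaped keychain, 95 mm long, 6 mm thick, lying flat, a loose bystander; origin at the centre of its underside.
- phone_stand: Silver aluminium phone stand, 90 x 80 mm foot, about 120 mm tall, a loose bystander; origin at the centre of its underside.
Mind the look-alikes: they are no part of the job. Of the things shaped like the pole, the orange one is meant.

How it is judged:
By the outcome, as a careful person would: the job done as asked, in the order asked, and still so for the second after the job is handed in, with the robot touching nothing.
It also fails if it takes over 64 s, if anything falls off the work surface, if the arm or the gripper's body presses on something with over 40 N, if the wrist force passes 120 N, or if a joint passes its speed limit or range.

## Working session

There is one attempt and no reset: what is moved stays moved. The work goes in short steps, Python scripts to look and compute and a shell command to move; the robot and the scene stay as the last step left them, time stands still between calls to the robot, and variables do not carry over. Pictures are saved under pics/ and viewed, at most 10 in all, crops included, and the job is handed in when it is done.

```bash
mkdir -p pics
cat > h.py <<'E'
import numpy as np, cv2
from bench import manip
def cal(c):
    k=manip.get_calibration(c); return np.array(k['mtx']),np.array(k['R']),np.array(k['t']).ravel()
def world(c,p):
    K,R,t=cal(c); return R.T@(np.array(p)-t)
def pix(c,X):
    K,R,t=cal(c); q=K@(R@np.array(X)+t); return q[:2]/q[2]
def ray(c,uv,z):
    K,R,t=cal(c); d=R.T@np.linalg.inv(K)@np.array([uv[0],uv[1],1.]); o=-R.T@t; return o+d*(z-o[2])/d[2]
def tri(u1,u2,c1='side',c2='top'):
    A=[];b=[]
    for c,u in((c1,u1),(c2,u2)):
        K,R,t=cal(c);P=K@np.c_[R,t]
        for i in(0,1):
            r=u[i]*P[2]-P[i];A.append(r[:3]);b.append(-r[3])
    return np.linalg.lstsq(np.array(A),np.array(b),rcond=None)[0]
def snap(c,f):
    im=manip.read_camera(c); cv2.imwrite('pics/'+f,np.array(im)[:,:,::-1]); return im
E
python3 - <<'E'
from h import *
np.set_printoptions(precision=4,suppress=True)
for c in('side','top'):
    snap(c,c+'0.png')
    for l in('cabinet','sash','ring','pole_grip','pole_hook','pole','rest','tumbler','earbuds','keychain','phone_stand'):
        for d in manip.pinpoint(c,l)[:3]:
            w=world(c,d['position']); print(c,l,round(d['p'],2),w,pix(c,w).round())
s=manip.sense();print(s)
E
```

```text
side cabinet 0.86 [0.6374 0.0492 0.0022] [351. 251.]Traceback (most recent call last):
  File "<stdin>", line 6, in <module>
ValueError: it knows: cabinet, earbuds, keychain, phone_stand, pole, pole_grip, pole_hook, rest, ring, tumbler
```

View pics/side0.png

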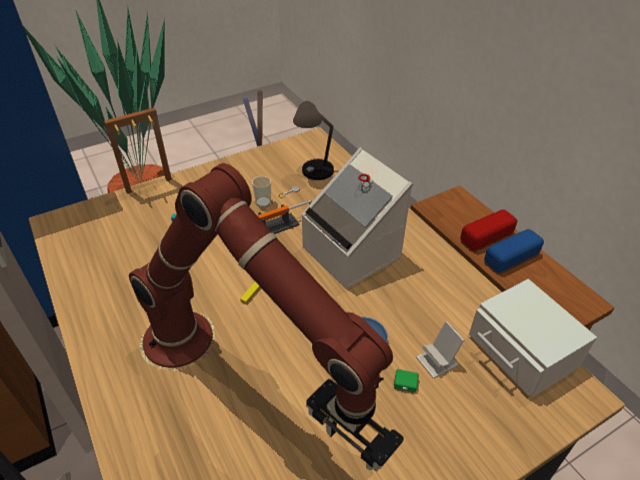

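The side view shows the cabinet at about (357,215), the red ring at (364,179), the orange pole in its dark rest at (273,213) and a yellow look-alike at (251,291). The arm hides some of the table.

Run:
```python
from h import *
np.set_printoptions(precision=4,suppress=True)
for c in('side','top'):
    im=snap(c,c+'1.png')
    if c=='side': cv2.imwrite('pics/crop.png',cv2.resize(np.array(im)[140:320,220:430,::-1],None,fx=3.3,fy=3.3,interpolation=2))
    for l in('cabinet','ring','pole_grip','pole_hook','pole','rest','tumbler','earbuds','keychain','phone_stand'):
        for d in manip.pinpoint(c,l)[:3]:
            w=world(c,d['position']); print(c,l,round(d['p'],2),w,pix(c,w).round(),np.linalg.norm(d['position']).round(2))
s=manip.sense();print(s)
```

```text
side cabinet 0.93 [0.6371 0.0468 0.0003] [351. 252.] 1.84
side ring 0.84 [0.6737 0.049  0.3037] [365. 177.] 1.66
side pole_grip 0.78 [0.4659 0.2962 0.0624] [273. 214.] 1.9
side pole_grip 0.56 [0.3076 0.0679 0.0107] [261. 282.] 1.74
side pole_grip 0.49 [ 0.6368  0.0451 -0.0006] [351. 253.] 1.84
side pole_hook 0.62 [0.615  0.2931 0.0341] [310. 207.] 1.97
side pole 0.75 [0.4653 0.2962 0.0477] [273. 217.] 1.91
side pole 0.61 [0.3097 0.0676 0.0093] [262. 282.] 1.74
side pole 0.3 [0.6748 0.0468 0.3046] [366. 177.] 1.66
side rest 0.64 [ 0.4696  0.2976 -0.0007] [274. 227.] 1.94
side tumbler 0.63 [0.4925 0.4452 0.001 ] [262. 202.] 2.05
side tumbler 0.63 [0.6158 0.2907 0.031 ] [310. 208.] 1.97
side tumbler 0.56 [0.4683 0.2957 0.0034] [274. 226.] 1.94
side earbuds 0.72 [ 0.4899 -0.4565 -0.0015] [405. 383.] 1.54
side phone_stand 0.66 [ 0.609  -0.4426  0.0003] [436. 360.] 1.6
side phone_stand 0.66 [0.6143 0.2923 0.0322] [310. 207.] 1.97
top cabinet 0.77 [ 0.6369  0.0486 -0.0039] [311. 189.] 1.5
top ring 0.69 [0.6047 0.4496 0.0009] [177. 196.] 1.54
top ring 0.57 [0.6661 0.0507 0.3021] [309. 141.] 
[... 638 characters left out ...]
] 1.56
top keychain 0.43 [0.6049 0.4521 0.0044] [176. 196.] 1.54
top phone_stand 0.98 [ 0.6107 -0.4406 -0.0016] [473. 199.] 1.56
top phone_stand 0.43 [0.6083 0.4498 0.001 ] [177. 195.] 1.54
{'time_s': 1.2, 'qpos': array([ 1.2405,  0.6149, -0.0125,  1.4234,  0.0081,  1.1034, -0.0404]), 'dq': array([ 0.0004,  0.0001, -0.0003, -0.0007,  0.0007,  0.0009, -0.0006]), 'effort': array([  0.    , -45.8827,   0.209 , -16.603 ,  -0.0612,   0.0131,
         0.    ]), 'eef_pos': array([ 0.1944, -0.6202,  0.2187]), 'tcp_rot': array([-3.1054, -0.4754,  0.    ]), 'force': array([-0.0978, -1.1527,  0.737 ]), 'ft_torque': array([0.0459, 0.021 , 0.018 ]), 'finger_force': 0.0, 'finger_gap': 0.09277906852902676}
```

View pics/top1.png

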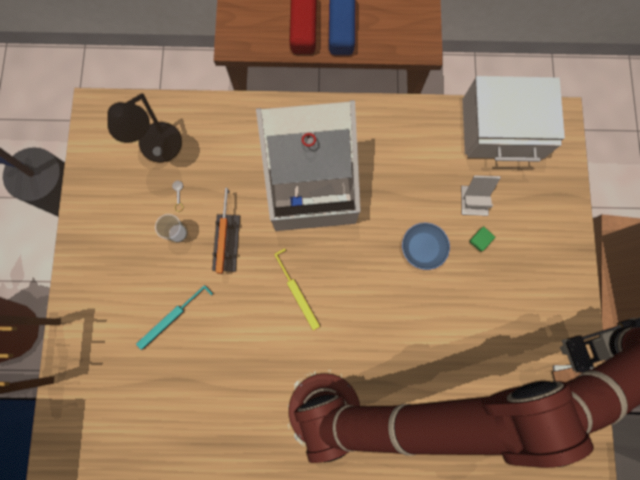

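View pics/crop.png

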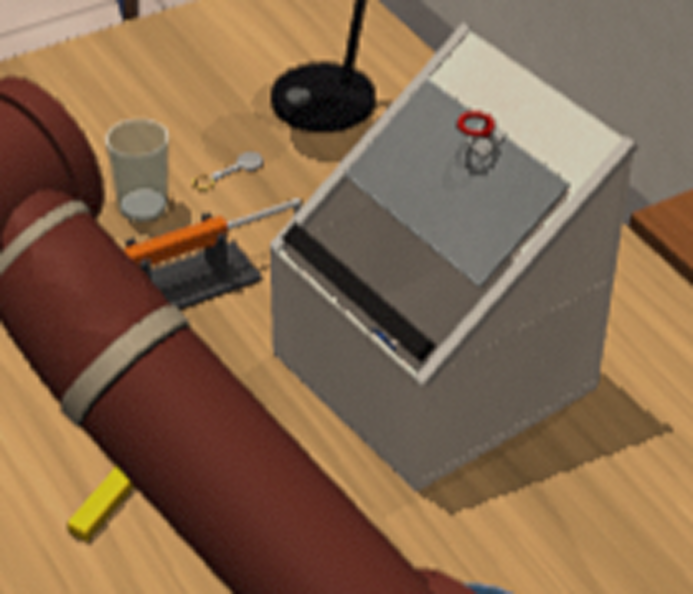

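The poles are teal (top 176,325), yellow (top 298,300) and orange (top 222,243; side 273,213). Only the orange one lies in the dark rest, and the crop confirms it. Next I refine the yaw and the ring by colour.

```bash
cat >> h.py <<'E'
def blob(im,h0,h1,win,smin=150,vmin=80):
    hsv=cv2.cvtColor(np.ascontiguousarray(im),cv2.COLOR_RGB2HSV).astype(int);H=hsv[...,0]
    m=((H>=h0)&(H<=h1) if h0<=h1 else (H>=h0)|(H<=h1))&(hsv[...,1]>smin)&(hsv[...,2]>vmin)
    w=np.zeros_like(m);w[win[1]:win[3],win[0]:win[2]]=1
    v,u=np.nonzero(m&w);return np.c_[u,v].astype(float)
def ringpos(a,b,wa=(330,150,400,215),wb=(280,115,345,190)):
    pa=blob(a,174,5,wa);pb=blob(b,174,5,wb)
    ca,cb=[(p.min(0)+p.max(0))/2 for p in(pa,pb)];X=tri(ca,cb)
    return X,ca,cb,len(pa),len(pb),pix('side',X)-ca
E
python3 - <<'E'
from h import *
np.set_printoptions(precision=4,suppress=True)
a=manip.read_camera('side');b=manip.read_camera('top')
print(ringpos(a,b))
p=blob(b,5,18,(205,200,245,285));print(len(p),p.min(0),p.max(0))
X=np.array([ray('top',u,.074)[:2] for u in p]);m=X.mean(0);w=np.linalg.svd(X-m)[2][0];w*=np.sign(w[0])
t=(X-m)@w;print('handle c',m,'yaw',np.arctan2(w[1],w[0]),'ext',t.min(),t.max(),'grip',m+w*((t.min()+t.max())/2+.0165))
# cabinet mask fit
from scipy.optimize import minimize
ms={}
for c in('side','top'):
    r=manip.regions_of(c,'cabinet');print(c,r[0]['p'],r[0]['region'].sum());ms[c]=r[0]['region']
def model(q,c):
    x,y,f=q;C,S=np.cos(f),np.sin(f);P=[]
    for px in(-.12,.12):
        for py in(-.12,.12):
            for z in(0,.15 if px<0 else .318):P.append(pix(c,[x+C*px-S*py,y+S*px+C*py,z]))
    m=np.zeros((480*4,640*4),np.uint8);cv2.fillConvexPoly(m,cv2.convexHull(np.int32(np.round((np.array(P)+.5)*4))),1)
    return cv2.resize(m.astype(np.float32),(640,480),interpolation=cv2.INTER_AREA)
def full(c):
    k=cv2.convexHull(np.argwhere(ms[c])[:,::-1].astype(np.int32));m=np.zeros((480,640),np.uint8);cv2.fillConvexPoly(m,k,1);return m
F={c:full(c) for c in ms}
cost=lambda q:sum(np.abs(model(q,c)-F[c]).sum() for c in F)
best=min((minimize(cost,[.637,.048,f],method='Nelder-Mead',options=dict(initial_simplex=[[.637,.048,f],[.645,.048,f],[.637,.056,f],[.637,.048,f+.05]],xatol=1e-4)) for f in(-.1,0,.1)),key=lambda r:r.fun)
print(best.x,best.fun)
for c in('side','top'):
  for l in ('pole_hook','ring'):
    for d in manip.pinpoint(c,l)[:2]:print(c,l,world(c,d['position']),d['p'])
E
```

```text
(array([0.6705, 0.0509, 0.3037]), array([364., 177.]), array([308.5, 139.5]), 40, 40, array([-0.4256,  0.1677]))
395 [216. 218.] [226. 272.]
handle c [0.4455 0.2962] yaw -0.023053196739489613 ext -0.07576162505682608 0.07760983128171968 grip [0.4629 0.2958]
side 0.89 10187
top 0.77 11495Traceback (most recent call last):
  File "<stdin>", line 24, in <module>
  File "<stdin>", line 24, in <genexpr>
    res = _minimize_neldermead(fun, x0, args, callback, bounds=bounds,
                               **options)
    fxcc = func(xcc)
    fx = function(np.copy(x), *(wrapper_args + args))
  File "<stdin>", line 23, in <lambda>
  File "<stdin>", line 23, in <genexpr>
  File "<stdin>", line 17, in model
  File "h.py", line 8, in pix
    K,R,t=cal(c); q=K@(R@np.array(X)+t); return q[:2]/q[2]
          ~~~^^^
  File "h.py", line 4, in cal
    k=manip.get_calibration(c); return np.array(k['mtx']),np.array(k['R']),np.array(k['t']).ravel()
ValueError: time passes only in moves, steps and waits
```

```bash
python3 -m pendant '{"claw":[1,1,1,1,1],"delta_pos":[[0.2,0.2,0.3],[0.4,0.4,0.6],[0.7,0.7,0.8],[0.7,0.7,0.8],[0.7,0.7,0.8]],"delta_rot":[[0,0,-0.14],[0,0,-0.28],[0,0,-0.416],[0,0,-0.416],[0,0,-0.416]]}'
python3 - <<'E'
s=open('h.py').read()
s=s.replace("def cal(c):\n","from functools import lru_cache\n@lru_cache\ndef cal(c):\n",1)
open('h.py','w').write(s)
E
python3 - <<'E'
from h import *
from scipy.optimize import minimize
cal('side');cal('top')
F={}
for c in('top',):
    manip.read_camera(c);m0=manip.regions_of(c,'cabinet')[0]['region']
    k=cv2.convexHull(np.argwhere(m0)[:,::-1].astype(np.int32));m=np.zeros((480,640),np.uint8);cv2.fillConvexPoly(m,k,1);F[c]=m
def model(q,c):
    x,y,f=q;C,S=np.cos(f),np.sin(f)
    P=[pix(c,[x+C*px-S*py,y+S*px+C*py,z]) for px in(-.12,.12) for py in(-.12,.12) for z in(0,.15 if px<0 else .318)]
    m=np.zeros((1920,2560),np.uint8);cv2.fillConvexPoly(m,cv2.convexHull(np.int32(np.round((np.array(P)+.5)*4))),1)
    return cv2.resize(m.astype(np.float32),(640,480),interpolation=cv2.INTER_AREA)
cost=lambda q:sum(np.abs(model(q,c)-F[c]).sum() for c in F)
for f in(-.1,0,.1):
    r=minimize(cost,[.637,.048,f],method='Nelder-Mead',options=dict(initial_simplex=[[.637,.048,f],[.645,.048,f],[.637,.056,f],[.637,.048,f+.05]],xatol=1e-4,maxfev=120));print(r.x,r.fun)
E
```

```text
time_s: 1.9
eef_pos: [0.307, -0.5117, 0.3429]
tcp_rot: [3.138, -0.018, 0.014]
force: [0.3, 0.0, 1.1]
finger_gap: 0.0929
finger_force: 0.0
[0.63542615 0.04903499 0.1094446 ] 287.625
[0.63580517 0.04878027 0.11195981] 280.4375
[0.63559949 0.04811799 0.11272001] 292.25
```

```bash
python3 -m pendant '{"claw":[1,1,1,1],"delta_pos":[[0.27,0.25,0],[0.53,0.5,0],[0.8,0.75,0],[0.8,0.75,0]],"delta_rot":[[0,0,0],[0,0,0],[0,0,0],[0,0,0]]}'
python3 -m pendant '{"claw":[1,1,1,1],"delta_pos":[[0.06,0.33,0],[0.1,0.66,0],[0.14,1,0],[0.14,1,0]],"delta_rot":[[0,0,0],[0,0,0],[0,0,0],[0,0,0]]}'
python3 -m pendant '{"claw":[1,1,1,1],"delta_pos":[[0.02,0.33,0],[0.04,0.66,0],[0.06,1,0],[0.06,1,0]],"delta_rot":[[0,0,0],[0,0,0],[0,0,0],[0,0,0]]}'
python3 -m pendant '{"claw":[1,1,1,1],"delta_pos":[[0,0.33,0],[0,0.66,0],[0,1,0],[0,1,0]],"delta_rot":[[0,0,0],[0,0,0],[0,0,0],[0,0,0]]}'
python3 -m pendant '{"claw":[1,1,1,1],"delta_pos":[[0,0.33,0],[0,0.66,0],[0,1,0],[0,1,0]],"delta_rot":[[0,0,0],[0,0,0],[0,0,0],[0,0,0]]}'
```

```text
time_s: 2.4
eef_pos: [0.4233, -0.3982, 0.3373]
tcp_rot: [-3.137, 0.024, -0.002]
force: [0.2, -0.0, -0.1]
finger_gap: 0.0929
finger_force: 0.0
time_s: 2.8
eef_pos: [0.4413, -0.2464, 0.3382]
tcp_rot: [-3.137, 0.021, 0.001]
force: [1.1, 0.8, -0.5]
finger_gap: 0.0933
finger_force: 0.0
time_s: 3.2
eef_pos: [0.4496, -0.0969, 0.3382]
tcp_rot: [-3.138, 0.02, 0.001]
force: [-0.1, -0.2, -0.7]
finger_gap: 0.0929
finger_force: 0.0
time_s: 3.6
eef_pos: [0.4491, 0.0528, 0.3382]
tcp_rot: [-3.138, 0.02, 0.002]
force: [-0.0, -0.2, 0.0]
finger_gap: 0.0925
finger_force: 0.0
time_s: 4.0
eef_pos: [0.4488, 0.2027, 0.3378]
tcp_rot: [-3.138, 0.021, 0.003]
force: [0.4, -0.7, -0.1]
finger_gap: 0.0928
finger_force: 0.0
```

```bash
python3 -m pendant '{"claw":[1,1,1,1,1],"delta_pos":[[0.03,0.3,0],[0.093,0.62,0],[0.093,0.62,-0.33],[0.093,0.62,-0.66],[0.093,0.62,-0.97]],"delta_rot":[[0,0,0],[0,0,0],[0,0,0],[0,0,0],[0,0,0]]}'
python3 - <<'E'
from h import *
im=snap('top','top2.png');cv2.imwrite('pics/c2.png',cv2.resize(np.array(im)[170:300,150:290,::-1],None,fx=4,fy=4))
E
```

```text
time_s: 4.5
eef_pos: [0.4651, 0.2871, 0.1906]
tcp_rot: [3.139, -0.041, 0.0]
force: [0.3, -0.3, -0.4]
finger_gap: 0.093
finger_force: 0.0
```

View pics/c2.png

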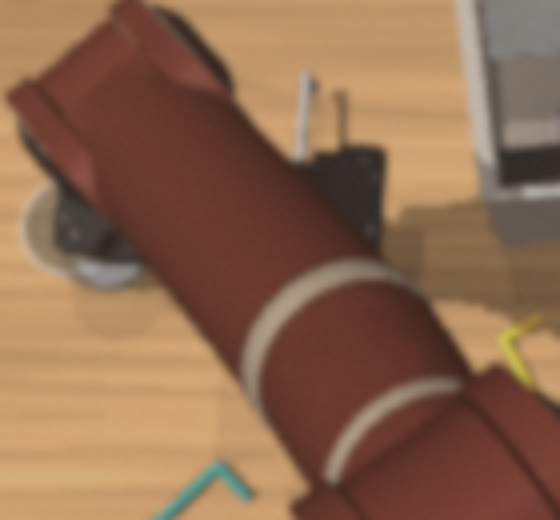

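The gripper is over the pole, with the tumbler clear to the left (crop 90,235), so I descend.

```bash
python3 -m pendant '{"claw":[1,1,1,1,1,1],"delta_pos":[[0,0,0],[0,0,-0.3],[0,0,-0.6],[0,0,-0.85],[0,0,-0.98],[0,0,-0.98]],"delta_rot":[[0,0,0],[0,0,0],[0,0,0],[0,0,0],[0,0,0],[0,0,0]]}'
```

```text
time_s: 5.15
eef_pos: [0.4649, 0.2892, 0.0459]
tcp_rot: [3.14, -0.039, 0.0]
force: [-0.4, 0.6, 0.1]
finger_gap: 0.093
finger_force: 0.0
```

```bash
python3 -m pendant '{"claw":[1,1,-1,-1,-1,-1,-1,-1,-1,-1],"delta_pos":[[0,0.045,-0.02],[0,0.045,-0.02],[0,0.045,-0.02],[0,0.045,-0.02],[0,0.045,-0.02],[0,0.045,-0.02],[0,0.045,-0.02],[0,0.045,-0.02],[0,0.045,-0.02],[0,0.045,-0.02]],"delta_rot":[[0,0,0],[0,0,0],[0,0,0],[0,0,0],[0,0,0],[0,0,0],[0,0,0],[0,0,0],[0,0,0],[0,0,0]]}' 50
```

```text
time_s: 6.15
eef_pos: [0.4634, 0.297, 0.0431]
tcp_rot: [3.141, -0.036, -0.0]
force: [-0.1, 0.2, -0.4]
finger_gap: 0.0338
finger_force: 0.0
```

```bash
python3 -m pendant '{"claw":[-1,-1,-1,-1,-1],"delta_pos":[[0,0,0],[0,0,0],[0,0,0],[0,0,0],[0,0,0]],"delta_rot":[[0,0,0],[0,0,0],[0,0,0],[0,0,0],[0,0,0]]}' 50; python3 -c "
from bench import manip
s=manip.sense();print(s['eef_pos'],s['tcp_rot'],s['force'])"
```

```text
time_s: 6.65
eef_pos: [0.4634, 0.297, 0.0431]
tcp_rot: [3.141, -0.036, -0.0]
force: [-0.4, -0.6, -0.2]
finger_gap: 0.0178
finger_force: 50.0
[0.46337491 0.29695357 0.04310099] [ 3.14126737e+00 -3.59621905e-02 -1.25744282e-04] [-0.39317385 -0.60060215 -0.18034362]
```

```bash
python3 -m pendant '{"claw":[-1,-1,-1,-1,-1],"delta_pos":[[0,0,0.1],[0,0,0.3],[0,0,0.6],[0,0,0.9],[0,0,1]],"delta_rot":[[0,0,0],[0,0,0],[0,0,0],[0,0,0],[0,0,0]]}'
python3 -m pendant '{"claw":[-1,-1,-1,-1,-1,-1],"delta_pos":[[0,0,0.3],[0,0,0.6],[0,0,0.9],[0,0,1],[0,0,1],[0,0,1]],"delta_rot":[[0,0,0],[0,0,0.05],[0,0,0.1],[0,0,0.171],[0,0,0.171],[0,0,0.171]]}'
python3 - <<'E'
from h import *
np.set_printoptions(precision=4,suppress=True)
print(manip.sense()['eef_pos'],manip.sense()['tcp_rot'],manip.sense()['force'])
for c in('side','top'):
    manip.read_camera(c)
    for l in ('pole_grip','pole_hook'):
        for d in manip.pinpoint(c,l)[:2]:print(c,l,world(c,d['position']),d['p'])
E
```

```text
time_s: 7.15
eef_pos: [0.4652, 0.2988, 0.1977]
tcp_rot: [-3.136, 0.036, -0.011]
force: [-0.0, 1.0, -0.9]
finger_gap: 0.0179
finger_force: 50.0
time_s: 7.75
eef_pos: [0.4628, 0.2964, 0.3418]
tcp_rot: [3.135, 0.173, -0.003]
force: [-0.6, 0.2, -2.6]
finger_gap: 0.0176
finger_force: 50.0
[0.4628 0.2964 0.3418] [ 3.1354  0.173  -0.0031] [-0.6015  0.1664 -2.5615]
side pole_grip [0.3066 0.0707 0.0117] 0.78
side pole_grip [0.2358 0.4562 0.0133] 0.66
side pole_hook [0.615  0.3128 0.3315] 0.92
side pole_hook [0.4467 0.1199 0.0069] 0.71
top pole_grip [0.3039 0.0783 0.0089] 0.92
top pole_grip [0.2322 0.4606 0.0105] 0.6
top pole_hook [0.4498 0.1278 0.0006] 0.92
top pole_hook [0.3137 0.3337 0.0099] 0.87
```

```bash
python3 -m pendant '{"claw":[-1,-1,-1,-1],"delta_pos":[[0.06,-0.3,0],[0.12,-0.6,0],[0.19,-0.9,0],[0.19,-0.9,0]],"delta_rot":[[0,0,0],[0,0,0],[0,0,0],[0,0,0]]}'
python3 -m pendant '{"claw":[-1,-1,-1,-1,-1,-1],"delta_pos":[[0.06,-0.3,0],[0.12,-0.6,0],[0.2,-0.85,0],[0.2,-0.85,0],[0.2,-0.85,0],[0.2,-0.85,0]],"delta_rot":[[0,0,0],[0,0,0],[0,0,0],[0,0,0],[0,0,0],[0,0,0]]}'
python3 - <<'E'
from h import *
np.set_printoptions(precision=4,suppress=True)
print(manip.sense()['eef_pos'],manip.sense()['tcp_rot'],manip.sense()['force'])
ims=[]
for c in('side','top'):
    im=np.array(manip.read_camera(c));ims.append(im)
    for l in ('pole_hook','ring'):
        for d in manip.pinpoint(c,l)[:2]:w=world(c,d['position']);print(c,l,w,d['p'],pix(c,w))
print(ringpos(*ims))
cv2.imwrite('pics/hov.png',np.hstack([cv2.resize(ims[0][130:230,310:420,::-1],(396,360)),cv2.resize(ims[1][90:190,255:365,::-1],(396,360))]))
E
```

```text
time_s: 8.45
eef_pos: [0.4944, 0.1528, 0.3425]
tcp_rot: [3.131, 0.152, 0.0]
force: [0.6, 0.6, -1.2]
finger_gap: 0.0175
finger_force: 50.0
time_s: 9.05
eef_pos: [0.5216, 0.0364, 0.3429]
tcp_rot: [-3.135, -0.179, 0.001]
force: [0.2, 0.4, -1.7]
finger_gap: 0.0176
finger_force: 50.0
[0.5216 0.0364 0.3429] [-3.1351 -0.1789  0.0009] [ 0.2058  0.449  -1.6775]
side pole_hook [0.3158 0.3327 0.0116] 0.79 [230.7143 232.8075]
side pole_hook [0.446  0.1216 0.0094] 0.74 [291.3891 256.7391]
side ring [0.6743 0.0501 0.3019] 0.58 [364.7093 177.4252]
top pole_hook [0.3147 0.3292 0.0079] 0.94 [211.6149 293.7605]
top pole_hook [0.4483 0.1283 0.0057] 0.75 [282.9418 249.0964]Traceback (most recent call last):
  File "<stdin>", line 9, in <module>
  File "h.py", line 29, in ringpos
    ca,cb=[(p.min(0)+p.max(0))/2 for p in(pa,pb)];X=tri(ca,cb)
            ~~~~~^^^
    return umr_minimum(a, axis, None, out, keepdims, initial, where)
ValueError: zero-size array to reduction operation minimum which has no identity
```

Run:
```python
from h import *
np.set_printoptions(precision=4,suppress=True)
ims=[np.array(manip.read_camera(c)) for c in('side','top')]
cv2.imwrite('pics/hov.png',np.hstack([cv2.resize(ims[0][130:230,310:420,::-1],(396,360)),cv2.resize(ims[1][70:220,230:395,::-1],(396,360))]))
C,S=np.cos(.113),np.sin(.113)
s=manip.sense();e=s['eef_pos'];f=2*np.arctan2(s['tcp_rot'][1],s['tcp_rot'][0]);print(f,e,s['force'])
print('pred hook',pix('side',[e[0]+.15*C,e[1]+.15*S,e[2]+.019-.03]))
```

```text
-6.170945092032325 [0.5219 0.035  0.3432] [ 0.5997 -0.1064 -1.7094]
pred hook [364.0587 169.387 ]
```

View pics/hov.png

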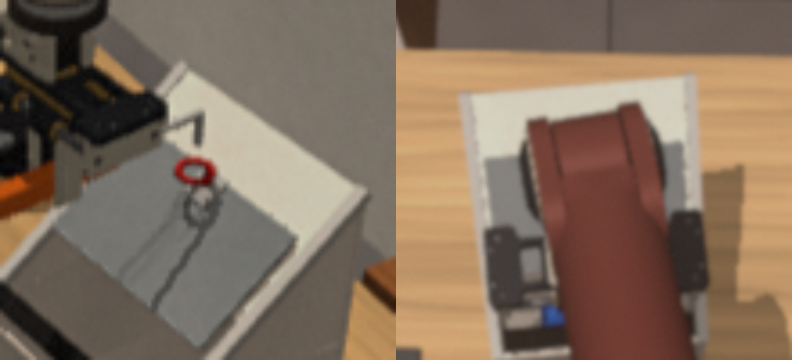

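The side crop shows the hook tip at (365,170) directly above the ring centre at (364,178), with the pole along the cabinet's axis. In the top view the arm hides the ring. I lower slowly.

```bash
python3 -m pendant '{"claw":[-1,-1,-1,-1,-1,-1],"delta_pos":[[0,0,-0.06],[0,0,-0.1],[0,0,-0.14],[0,0,-0.16],[0,0,-0.18],[0,0,-0.18]],"delta_rot":[[0,0,0],[0,0,0],[0,0,0],[0,0,0],[0,0,0],[0,0,0]]}'
```

```text
time_s: 10.05
eef_pos: [0.5217, 0.0345, 0.3157]
tcp_rot: [-3.137, -0.175, 0.001]
force: [-0.3, -0.5, -1.2]
finger_gap: 0.0178
finger_force: 50.0
```

No contact. I go on down to about 14 mm below the ring centre, then look.

```bash
python3 -m pendant '{"claw":[-1,-1,-1,-1,-1],"delta_pos":[[0,0,-0.03],[0,0,-0.06],[0,0,-0.09],[0,0,-0.1],[0,0,-0.1]],"delta_rot":[[0,0,0],[0,0,0],[0,0,0],[0,0,0],[0,0,0]]}'
python3 - <<'E'
from h import *
im=np.array(manip.read_camera('side'));s=manip.sense();print(s['eef_pos'],s['force'],s['ft_torque'])
cv2.imwrite('pics/hk.png',cv2.resize(im[140:215,325:405,::-1],(640,600),interpolation=2))
E
```

```text
time_s: 10.55
eef_pos: [0.5218, 0.0345, 0.3008]
tcp_rot: [-3.137, -0.175, 0.001]
force: [0.7, 0.7, -1.5]
finger_gap: 0.0179
finger_force: 50.0
[0.52188831 0.03456159 0.3010523 ] [ 0.90232369  0.38879021 -0.37396246] [ 0.04747139  0.06061656 -0.00698166]
```

View pics/hk.png

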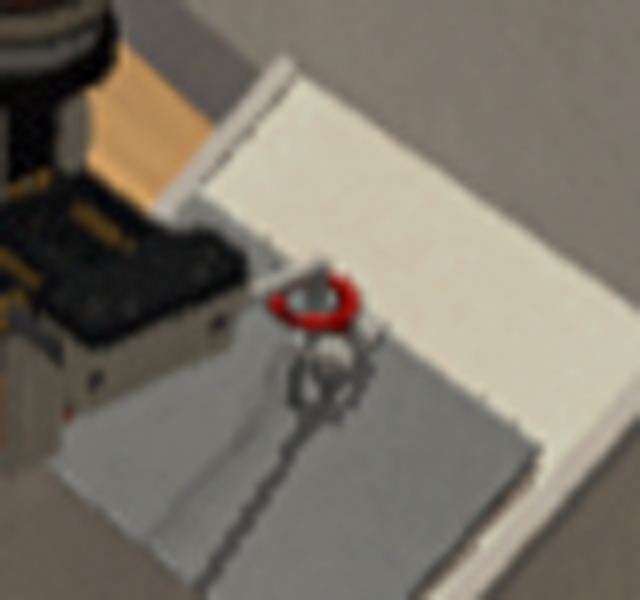

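The crop shows the hook's shank going down through the ring's hole at crop (315,290), so it is hooked. Now I take up the slack and pull along the slope.

```bash
python3 -m pendant '{"claw":[-1,-1,-1,-1,-1,-1,-1,-1],"delta_pos":[[-0.02,-0.002,0],[-0.035,-0.004,0],[-0.05,-0.006,0],[-0.07,-0.008,-0.015],[-0.093,-0.01,-0.03],[-0.115,-0.013,-0.045],[-0.137,-0.015,-0.06],[-0.16,-0.018,-0.076]],"delta_rot":[[0,0,0],[0,0,0],[0,0,0],[0,0,0],[0,0,0],[0,0,0],[0,0,0],[0,0,0]]}'
python3 -m pendant '{"claw":[-1,-1,-1,-1,-1,-1],"delta_pos":[[-0.022,-0.002,-0.015],[-0.043,-0.005,-0.03],[-0.065,-0.007,-0.046],[-0.087,-0.01,-0.061],[-0.109,-0.012,-0.077],[-0.13,-0.015,-0.092]],"delta_rot":[[0,0,0],[0,0,0],[0,0,0],[0,0,0],[0,0,0],[0,0,0]]}'
python3 - <<'E'
from h import *
np.set_printoptions(precision=4,suppress=True)
im=np.array(manip.read_camera('side'));s=manip.sense();print(s['eef_pos'],s['force'],s['ft_torque'])
p=blob(im,174,5,(310,150,400,235));c=(p.min(0)+p.max(0))/2;print(c,len(p))
u=np.array([-np.cos(.112)*.819,-np.sin(.112)*.819,-.574]);R=np.array([.6705,.0509,.3037])
for d in np.arange(0,.1,.01):print(d,pix('side',R+u*d))
cv2.imwrite('pics/pl.png',cv2.resize(im[140:240,305:405,::-1],(600,600),interpolation=2))
E
```

```text
time_s: 11.4
eef_pos: [0.501, 0.0322, 0.2909]
tcp_rot: [-3.136, -0.175, -0.014]
force: [4.9, 0.5, -0.4]
finger_gap: 0.0179
finger_force: 50.0
time_s: 12.0
eef_pos: [0.4816, 0.03, 0.2771]
tcp_rot: [-3.136, -0.175, -0.014]
force: [5.7, 0.9, -0.6]
finger_gap: 0.0177
finger_force: 50.0
[0.4806 0.0299 0.2768] [ 3.6343  0.729  -1.3374] [ 0.1679 -1.1395  0.0408]
[355. 187.] 30
0.0 [363.5738 177.1726]
0.01 [361.4249 179.634 ]
0.02 [359.2769 182.0942]
0.03 [357.1298 184.5534]
0.04 [354.9837 187.0115]
0.05 [352.8385 189.4685]
0.06 [350.6942 191.9245]
0.07 [348.5509 194.3794]
0.08 [346.4085 196.8332]
0.09 [344.267 199.286]
```

The ring is now at side pixel (355,187), about 40 mm of travel, pulling 4–5 N. I continue to about 60 mm and then feel for the buffer.

```bash
python3 -m pendant '{"claw":[-1,-1,-1,-1,-1,-1],"delta_pos":[[-0.022,-0.002,-0.015],[-0.043,-0.005,-0.03],[-0.06,-0.007,-0.042],[-0.076,-0.009,-0.054],[-0.093,-0.01,-0.066],[-0.109,-0.012,-0.077]],"delta_rot":[[0,0,0],[0,0,0],[0,0,0],[0,0,0],[0,0,0],[0,0,0]]}'
python3 -m pendant '{"claw":[-1,-1,-1],"delta_pos":[[-0.008,-0.001,-0.006],[-0.016,-0.002,-0.012],[-0.022,-0.0024,-0.0153]],"delta_rot":[[0,0,0],[0,0,0],[0,0,0]]}'
python3 -c "
from bench import manip
s=manip.sense();print(s['eef_pos'],s['force'],s['ft_torque'])"
```

```text
time_s: 12.65
eef_pos: [0.4648, 0.0282, 0.2655]
tcp_rot: [-3.136, -0.175, -0.012]
force: [5.7, 0.3, -0.6]
finger_gap: 0.0175
finger_force: 50.0
time_s: 12.95
eef_pos: [0.4606, 0.0277, 0.2629]
tcp_rot: [-3.136, -0.175, -0.008]
force: [5.5, 0.1, -1.1]
finger_gap: 0.0175
finger_force: 50.0
[0.46063749 0.02769294 0.26288345] [ 5.50648963  0.08787631 -1.13160659] [ 0.1355111  -1.28169517  0.00488942]
```

```bash
python3 -m pendant '{"claw":[-1,-1],"delta_pos":[[-0.006,-0.0006,-0.004],[-0.011,-0.0012,-0.0077]],"delta_rot":[[0,0,0],[0,0,0]]}'
python3 -m pendant '{"claw":[-1,-1],"delta_pos":[[-0.006,-0.0006,-0.004],[-0.011,-0.0012,-0.0077]],"delta_rot":[[0,0,0],[0,0,0]]}'
```

```text
time_s: 13.15
eef_pos: [0.4601, 0.0276, 0.262]
tcp_rot: [-3.136, -0.175, -0.012]
force: [8.1, 0.7, -1.0]
finger_gap: 0.0177
finger_force: 50.0
time_s: 13.35
eef_pos: [0.46, 0.0277, 0.2614]
tcp_rot: [-3.136, -0.175, -0.018]
force: [10.4, 0.7, -1.1]
finger_gap: 0.0178
finger_force: 50.0
```

```bash
python3 -m pendant '{"claw":[-1,-1],"delta_pos":[[-0.006,-0.0006,-0.004],[-0.011,-0.0012,-0.0077]],"delta_rot":[[0,0,0],[0,0,0]]}'
```

```text
time_s: 13.55
eef_pos: [0.4599, 0.0277, 0.2608]
tcp_rot: [-3.135, -0.175, -0.024]
force: [12.1, 1.2, -1.3]
finger_gap: 0.0179
finger_force: 50.0
```

Firm contact: the force climbs while the position stands. I trim to about 13 N and hold.

```bash
python3 -m pendant '{"claw":[-1,-1,-1,-1,-1],"delta_pos":[[-0.005,-0.0006,0],[-0.005,-0.0006,0],[-0.005,-0.0006,0],[-0.005,-0.0006,0],[-0.005,-0.0006,0]],"delta_rot":[[0,0,0],[0,0,0],[0,0,0],[0,0,0],[0,0,0]]}'
```

```text
time_s: 14.05
eef_pos: [0.4599, 0.0277, 0.261]
tcp_rot: [-3.135, -0.175, -0.026]
force: [11.8, 0.7, -1.8]
finger_gap: 0.0177
finger_force: 50.0
```

```bash
python3 -m pendant '{"claw":[-1,-1,-1,-1,-1],"delta_pos":[[-0.006,-0.0006,0],[-0.006,-0.0006,0],[-0.006,-0.0006,0],[-0.006,-0.0006,0],[-0.006,-0.0006,0]],"delta_rot":[[0,0,0],[0,0,0],[0,0,0],[0,0,0],[0,0,0]]}'
```

```text
time_s: 14.55
eef_pos: [0.4599, 0.0277, 0.261]
tcp_rot: [-3.135, -0.175, -0.029]
force: [15.0, 0.7, -3.4]
finger_gap: 0.0175
finger_force: 50.0
```

```bash
python3 -m pendant '{"claw":[-1,-1,-1,-1,-1,-1,-1],"delta_pos":[[0,0,0],[0,0,0],[0,0,0],[0,0,0],[0,0,0],[0,0,0],[0,0,0]],"delta_rot":[[0,0,0],[0,0,0],[0,0,0],[0,0,0],[0,0,0],[0,0,0],[0,0,0]]}'; python3 -c "
from bench import manip
s=manip.sense();print(s['eef_pos'],s['force'],s['ft_torque'])"
```

```text
time_s: 15.25
eef_pos: [0.4599, 0.0277, 0.261]
tcp_rot: [-3.135, -0.175, -0.029]
force: [13.4, 2.2, -2.5]
finger_gap: 0.0175
finger_force: 50.0
[0.45988935 0.02767032 0.261031  ] [13.44961259  2.24739539 -2.45119594] [ 0.30643578 -3.07797887 -0.07773147]
```

```bash
python3 -m pendant '{"claw":[-1,-1,-1,-1,-1,-1,-1,-1,-1],"delta_pos":[[0,0,0],[0,0,0],[0,0,0],[0.015,0.0017,0.01],[0.03,0.0034,0.015],[0.045,0.005,0.02],[0.055,0.006,0.02],[0.065,0.007,0.02],[0.065,0.007,0.02]],"delta_rot":[[0,0,0],[0,0,0],[0,0,0],[0,0,0],[0,0,0],[0,0,0],[0,0,0],[0,0,0],[0,0,0]]}'; python3 -c "
from bench import manip
s=manip.sense();print(s['eef_pos'],s['tcp_rot'],s['force'],s['ft_torque'])"
```

```text
time_s: 16.15
eef_pos: [0.4605, 0.0276, 0.2609]
tcp_rot: [3.137, 0.175, -0.006]
force: [0.5, 0.4, 0.5]
finger_gap: 0.0178
finger_force: 50.0
[0.46046119 0.02761651 0.26091439] [ 3.13650561  0.17510352 -0.005762  ] [0.52538802 0.35578716 0.45562135] [ 0.05152172 -0.1842829   0.03548451]
```

```bash
python3 -m pendant '{"claw":[-1,-1,-1,-1],"delta_pos":[[0.015,0.0017,0.005],[0.03,0.003,0.01],[0.038,0.004,0.01],[0.038,0.004,0.01]],"delta_rot":[[0,0,0],[0,0,0],[0,0,0],[0,0,0]]}'; python3 -c "
from bench import manip
s=manip.sense();print(s['eef_pos'],s['tcp_rot'],s['force'],s['ft_torque'])"
```

```text
time_s: 16.55
eef_pos: [0.4675, 0.0283, 0.263]
tcp_rot: [-3.137, -0.175, 0.001]
force: [0.5, 0.1, -1.6]
finger_gap: 0.0175
finger_force: 50.0
[0.4674596  0.02832069 0.26296209] [-3.13670824e+00 -1.74787655e-01  1.18743814e-03] [ 0.54476632  0.10567123 -1.57643197] [0.04234669 0.02796458 0.03703951]
```

```bash
python3 -m pendant '{"claw":[-1,-1,-1,-1,-1,-1],"delta_pos":[[0,0,0.04],[0,0,0.1],[0,0,0.17],[0,0,0.24],[0,0,0.3],[0,0,0.33]],"delta_rot":[[0,0,0],[0,0,0],[0,0,0],[0,0,0],[0,0,0],[0,0,0]]}'
python3 - <<'E'
from h import *
np.set_printoptions(precision=4,suppress=True)
im=np.array(manip.read_camera('side'));s=manip.sense();print(s['eef_pos'],s['force'])
p=blob(im,174,5,(310,150,400,235));print((p.min(0)+p.max(0))/2,len(p))
cv2.imwrite('pics/un.png',cv2.resize(im[140:240,295:405,::-1],(660,600),interpolation=2))
E
```

```text
time_s: 17.15
eef_pos: [0.4681, 0.0285, 0.3141]
tcp_rot: [-3.137, -0.175, -0.004]
force: [-0.1, -0.5, -2.1]
finger_gap: 0.0182
finger_force: 50.0
[0.4683 0.0285 0.3143] [ 0.1853  0.4871 -1.3598]
[350.  193.5] 39
```

View pics/un.png

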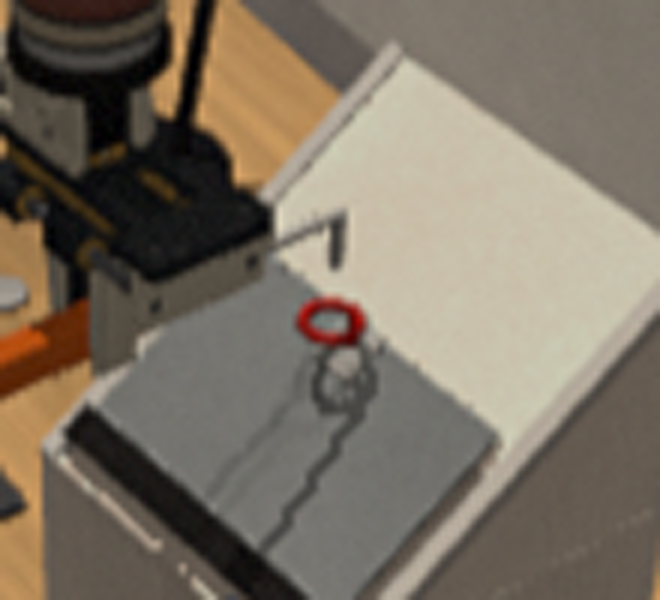

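The sash's lower edge stands against the black buffer, ring at side (350,193.5), and the hook is clear above it. I carry the pole back.

```bash
python3 -m pendant '{"claw":[-1,-1,-1,-1,-1],"delta_pos":[[0,0,0.15],[-0.01,0.25,0.15],[-0.02,0.55,0.15],[-0.03,0.85,0.15],[-0.03,0.9,0.15]],"delta_rot":[[0,0,0],[0,0,0],[0,0,0],[0,0,0],[0,0,0]]}'
python3 -m pendant '{"claw":[-1,-1,-1,-1,-1,-1],"delta_pos":[[0,0.25,0],[0,0.5,0],[0,0.75,0],[0,0.89,0],[0,0.89,0],[0,0.89,0]],"delta_rot":[[0,0,0],[0,0,-0.05],[0,0,-0.1],[0,0,-0.171],[0,0,-0.171],[0,0,-0.171]]}'
python3 - <<'E'
from h import *
np.set_printoptions(precision=4,suppress=True)
s=manip.sense();print(s['eef_pos'],s['tcp_rot'],s['force'])
f=2*np.arctan(s['tcp_rot'][1]/s['tcp_rot'][0]);print('yaw',f)
manip.read_camera('side')
for d in manip.pinpoint('side','pole_hook')[:3]:print(world('side',d['position']),d['p'])
print('exp',s['eef_pos']+[.15*np.cos(f),.15*np.sin(f),-.011])
E
```

```text
time_s: 17.7
eef_pos: [0.4612, 0.1703, 0.3351]
tcp_rot: [-3.131, -0.191, 0.001]
force: [-0.6, 0.1, -1.6]
finger_gap: 0.0178
finger_force: 50.0
time_s: 18.3
eef_pos: [0.4632, 0.2959, 0.3345]
tcp_rot: [3.139, -0.035, -0.001]
force: [0.3, -0.5, -2.2]
finger_gap: 0.0176
finger_force: 50.0
[0.4632 0.2959 0.3345] [ 3.1394 -0.0351 -0.0011] [ 0.2506 -0.4606 -2.1572]
yaw -0.02237768690214379
[0.6125 0.2914 0.3254] 0.71
[0.3174 0.3312 0.0113] 0.68
[0.4443 0.1203 0.0135] 0.67
exp [0.6132 0.2925 0.3235]
```

```bash
python3 -m pendant '{"claw":[-1,-1,-1,-1,-1],"delta_pos":[[0,0.006,-0.25],[0,0.006,-0.5],[0,0.006,-0.75],[0,0.006,-1],[0,0.006,-1]],"delta_rot":[[0,0,0],[0,0,0],[0,0,0],[0,0,0],[0,0,0]]}'
python3 -m pendant '{"claw":[-1,-1,-1,-1,-1,-1],"delta_pos":[[0,0,-0.2],[0,0,-0.4],[0,0,-0.6],[0,0,-0.7],[0,0,-0.73],[0,0,-0.73]],"delta_rot":[[0,0,0],[0,0,0],[0,0,0],[0,0,0],[0,0,0],[0,0,0]]}'
```

```text
time_s: 18.9
eef_pos: [0.4608, 0.2932, 0.1807]
tcp_rot: [3.133, -0.04, -0.014]
force: [-0.7, 0.2, -1.7]
finger_gap: 0.018
finger_force: 50.0
time_s: 19.5
eef_pos: [0.4644, 0.2978, 0.0768]
tcp_rot: [-3.141, 0.038, -0.003]
force: [1.2, -1.0, -0.4]
finger_gap: 0.0178
finger_force: 50.0
```

```bash
python3 -m pendant '{"claw":[-1,-1,-1,-1,-1,-1,-1,-1],"delta_pos":[[0,0,0],[0,0,-0.05],[0,0,-0.1],[0,0,-0.14],[0,0,-0.18],[0,0,-0.21],[0,0,-0.222],[0,0,-0.222]],"delta_rot":[[0,0,0],[0,0,0],[0,0,0],[0,0,0],[0,0,0],[0,0,0],[0,0,0],[0,0,0]]}'; python3 -c "
from bench import manip
s=manip.sense();print(s['eef_pos'],s['tcp_rot'],s['force'],s['ft_torque'])"
```

```text
time_s: 20.3
eef_pos: [0.4628, 0.2976, 0.0431]
tcp_rot: [3.141, -0.036, -0.0]
force: [-1.9, -2.0, 6.0]
finger_gap: 0.0179
finger_force: 50.0
[0.46284045 0.29761374 0.0430954 ] [ 3.14059320e+00 -3.57630353e-02 -2.53282951e-04] [-1.87838969 -2.04922147  6.02039   ] [-0.26270055  0.42148799 -0.03334314]
```

The pole is seated in the rest (light upward force, same pose as at the grasp). I release.

```bash
python3 -m pendant '{"claw":[-0.4,0,0.5,0.9,0.9,0.9,0.9,0.9,0.9,0.9],"delta_pos":[[0,0,0],[0,0,0],[0,0,0],[0,0,0],[0,0,0],[0,0,0],[0,0,0],[0,0,0],[0,0,0],[0,0,0]],"delta_rot":[[0,0,0],[0,0,0],[0,0,0],[0,0,0],[0,0,0],[0,0,0],[0,0,0],[0,0,0],[0,0,0],[0,0,0]]}'
```

```text
time_s: 21.3
eef_pos: [0.4631, 0.2978, 0.0423]
tcp_rot: [-3.141, 0.036, -0.0]
force: [1.0, 0.5, 0.3]
finger_gap: 0.0875
finger_force: 0.0
```

```bash
python3 -m pendant '{"claw":[0.9,0.9,0.9,0.9,0.9],"delta_pos":[[0,0,0.1],[0,0,0.35],[0,0,0.65],[0,0,0.95],[0,0,1]],"delta_rot":[[0,0,0],[0,0,0],[0,0,0],[0,0,0],[0,0,0]]}'
python3 -m pendant '{"claw":[0.9,0.9,0.9,0.9],"delta_pos":[[0,0,0.3],[0,0,0.6],[0,0,0.9],[0,0,1]],"delta_rot":[[0,0,0],[0,0,0],[0,0,0],[0,0,0]]}'
python3 -m pendant '{"claw":[0.9,0.9,0.9,0.9,0.9],"delta_pos":[[0,-0.3,0],[0,-0.6,0],[0,-0.9,0],[0,-1,0],[0,-1,0]],"delta_rot":[[0,0,0],[0,0,0],[0,0,0],[0,0,0],[0,0,0]]}'
python3 -m pendant '{"claw":[0.9,0.9,0.9,0.9,0.9],"delta_pos":[[0,-0.3,0],[0,-0.6,0],[0,-0.9,0],[0,-1,0],[0,-1,0]],"delta_rot":[[0,0,0],[0,0,0],[0,0,0],[0,0,0],[0,0,0]]}'
python3 - <<'E'
from h import *
np.set_printoptions(precision=4,suppress=True)
a=np.array(manip.read_camera('side'));b=np.array(manip.read_camera('top'))
p=blob(a,174,5,(310,150,400,235));print('ring',(p.min(0)+p.max(0))/2)
for c in('side','top'):
    for l in('pole_grip','pole_hook','tumbler'):
        for d in manip.pinpoint(c,l)[:3]:print(c,l,world(c,d['position']),round(d['p'],2))
cv2.imwrite('pics/fin.png',np.hstack([cv2.resize(a[140:280,230:400,::-1],(400,330)),cv2.resize(b[80:300,150:400,::-1],(400,330))]))
E
```

```text
time_s: 21.8
eef_pos: [0.4657, 0.3001, 0.198]
tcp_rot: [-3.135, 0.036, -0.015]
force: [-0.3, 0.4, 0.3]
finger_gap: 0.0883
finger_force: 0.0
time_s: 22.2
eef_pos: [0.4643, 0.2991, 0.3469]
tcp_rot: [-3.137, 0.036, -0.011]
force: [-0.2, 0.9, -0.3]
finger_gap: 0.0884
finger_force: 0.0
time_s: 22.7
eef_pos: [0.4632, 0.1444, 0.3418]
tcp_rot: [3.139, -0.046, -0.001]
force: [0.2, 1.3, -0.1]
finger_gap: 0.0881
finger_force: 0.0
time_s: 23.2
eef_pos: [0.4633, -0.0035, 0.3418]
tcp_rot: [3.141, -0.041, -0.001]
force: [-0.6, -0.3, -0.8]
finger_gap: 0.0881
finger_force: 0.0
ring [350.  193.5]
side pole_grip [0.4659 0.2984 0.06  ] 0.74
side pole_grip [0.6192 0.0424 0.2649] 0.7
side pole_grip [0.31   0.0733 0.0098] 0.68
side pole_hook [0.445  0.1239 0.0065] 0.97
side pole_hook [0.3158 0.3339 0.0104] 0.87
side pole_hook [0.613  0.2942 0.0348] 0.79
side tumbler [0.4906 0.444  0.002 ] 0.74
top pole_grip [0.3028 0.0762 0.0077] 0.94
top pole_grip [0.2331 0.4597 0.0082] 0.69
top pole_grip [0.4585 0.298  0.0653] 0.67
top pole_hook [0.6115 0.2912 0.0319] 0.78
top pole_hook [0.4496 0.1269 0.0085] 0.62
top pole_hook [0.3109 0.3314 0.0104] 0.61
top tumbler [ 0.4902  0.4379 -0.0009] 0.9
```

View pics/fin.png

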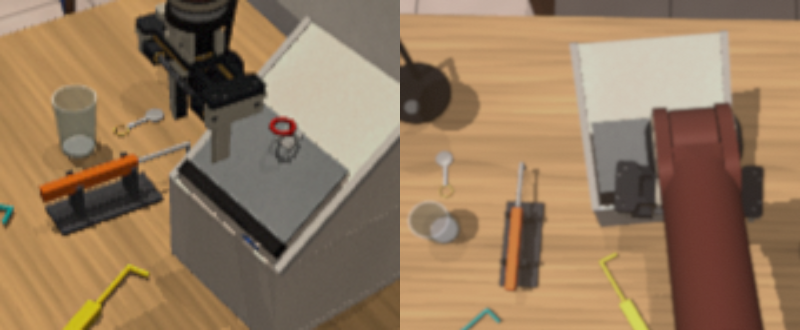

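The pole lies in its rest with the hook the same way (side hook about (310,207)). The sash still stands on its buffer with the ring at (350,193.5), and the tumbler and keychain are unmoved. The arm touches nothing.

```bash
python3 -c "
from bench import manip
print(manip.sign_off())"
```

```text
the job is handed in; nothing more can be done
None
```

The sash is down against its buffer after a pull of about 12–15 N (13.4 N at the last reading) held for over a second, the pole is unhooked and back in its rest as it lay, and the job is handed in at about 24 s of the 64 s allowed.

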